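# Fasten the tuner screen with its captive draw screw

### The arm

A 7-joint arm with a two-finger parallel gripper is mounted at the origin on the work surface. World frame = base frame: x ahead of the robot, y to its left, z up, the work surface at z = 0. Lengths are in m, angles in rad, forces in N, time in s.
With the tool pointing down it reaches from about 0.4 to 0.85 m from the base axis. Payload 10.4 kg.
Tool frame: the origin (TCP) lies at the very end of the fingers, on their centre line; the grasp point (between the pads) lies 19 mm behind it; z points along the fingers, y is the direction in which the jaws open and shut (so a half turn about z gives the same grasp; the last joint's range is limited). The gripper opens to 87 mm and grips with 3 to 60 N. Pads are 19 mm wide; open, the fingers measure 117 mm over their backs; the gripper's body (75 mm by 190 mm) begins 51 mm behind the grasp point.
Start: joints at [1.117, 0.332, -0.065, 1.46, 0.022, 1.35, -0.088], TCP at [0.261, -0.568, 0.223] pointing down, gripper open.
Joint ranges: [-2.6, 2.6], [-0.5, 2.12], [-1.47, 1.34], [0.16, 2.42], [-1.27, 4.41], [0.06, 2.06], [-2.6, 2.6]. Speed limits (rad/s): [2.22, 2.22, 2.79, 2.79, 3.14, 3.14, 3.14].

### API

Orientations are given as a unit quaternion [x, y, z, w].
In Python, from bench import read_state, imaging, r gives the robot as it stands. The module is installed in compiled form; this text tells all that it offers.
- The arm moves only by the tool move_arm, never from a script. Its argument "series" is a list of rows, each a list of 4 numbers: the shift along the tool's x, y, z in m, then the turn about the tool's z in rad. In form: [[x, y, z, roll], ...]. A call has 1 to 20 rows; each row is the pose to reach, as a shift and turn from the pose commanded when the call began, along the tool's axes at that moment; what a row does not reach only later rows make up. A row lasts 1/10 s, in which the tool goes at most 50 mm and 8.59 degrees, less where a joint would pass 70% of its speed; a pose out of reach is approached as far as the arm can. A call with a gripper value outside its range is refused whole. "claw" is the gripper's target within -1 to 1 (fully open at 1, half-way at 0, shut at -1), set as the call begins (left out, the last holds). The fingers move at their own pace and stop on an object; "newtons" is the grip in N (left out, the last holds). Time passes only in rows, so rows that repeat a pose let the fingers close. It gives the time, the measured TCP pose, the force and the opening at its end, in the units of the state.
- read_state(): the state, without advancing time (a new reading comes with each control period).
- imaging.camera(name): name is "side" or "top" or "wrist"; returns (picture, depth): 384x512x3 uint8, red, green, blue; 384x512 float32, m along the optical axis (not along the pixel's ray), 0 where there is no reading.
- imaging.get_calibration(name): a dict with "camera_matrix" (3x3 intrinsics, pixels), "R" (3x3) and "t" (3): a world point X has camera coordinates R X + t. Camera axes: x right, y down, z forward; pixel columns grow to the right and rows downward; lengths in m; the calibration is good to about 2 mm. A picture is of the moment at which its call begins: read the wrist's pose just before it. get_calibration takes no time and is no camera call; for the wrist camera it gives the pose at the moment of the call.
- r.close_job(): hands the job in, once; it reports no verdict.
The state is a dict: "time": time; "joint_positions": joint angles; "joint_vel": joint speeds; "joint_torque": joint torques, N m; "ee_pos": TCP position; "eef_rot": TCP orientation; "ft_force": force on the tool from outside, world axes, zero at the start; "torque": the same for the moment, N m; "width": finger opening in m.
Only numpy, scipy, OpenCV 4.12 (cv2) and the standard library are available. Lean on these libraries where they do the work, as an engineer would, in place of code of your own. Each camera call takes 0.05 s, during which the arm holds its last target.

### The job

Fasten the tuner's screening box with the brass wing screw on its lid: pull the spring-loaded captive screw gently outward (up), turn it clockwise under that light pull until you feel its lugs slip up through the slot of the hidden nut, pull it out above the nut and drive it clockwise until it is snug but not overtight. Then let go, leaving the screw drawn out and holding, and leave the loose switch, insulator and coupler where they are.

Things in the scene. Friction and masses are not known exactly. Their poses are not given: they have to be found in the camera images.
- tuner: Aluminium screening box 140 x 250 x 60 mm fixed to the counter, lid (top) at 60 mm; origin on the counter straight below the screw's axis, z up, box from y = -90 to +160 mm in its own frame (x from -73 to +73). A silvered tuning capacitor with upright vanes stands on its lid at own y = 85 to 151 mm, x = -58 to +44 mm, up to 46 mm above the lid; otherwise the lid is clear.
- wing_mid (a point): Middle of the brass wing head of the captive screw, on the screw's axis; turns with the screw. The wing is an upright flat-sided bar 44 mm long (point x), 12 mm thick (point y) and 26 mm high: its top is 11 mm above this point, its foot 15 mm below. A round neck, 15 mm across, joins it to the lid. Fully in, this point is 25 mm above the lid.
- shank (a joint): How far the screw is drawn out (up), m: 0 fully in, 0.0165 hard stop (shoulder under the lid). A spring pulls it in, 4 N at 0, 6.5 N at 0.0165. Two lugs on the shank meet the hidden nut's flat underside at 0.0028 to 0.0052 (differs each time). Where the slots let them, they go on up through the nut and are clear of it 0.010 later, at 0.0128 to 0.0152.
- wing (a joint): Turn of the screw, rad, growing clockwise from above; starts within 0.1 of 0 (wing along tuner's x). The nut's slots lie, unseen, somewhere from 0.4 to 1.0; the lugs pass within 0.1 of them. 0.35 past the slots the thread begins, lifting 3.5 mm per rad; from there it holds the screw when let go (sooner, it springs back in). It ends 2.7 past the slots.
- nut (a joint): Float of the hidden nut on stiff spring washers (5 N per mm), m: 0 unloaded. Positive when the screw is pulled up against it; beyond 0.003 (15 N on the nut, besides the screw's own spring) spoils it. Negative under the screw: -0.0014 with the screw just resting on the thread, snug -0.0024 to -0.0047 (best -0.0035: 10 N clamping), overtight beyond -0.0052.
- switch: Loose black bakelite rotary switch, 42 mm across, 48 mm high, standing; origin under its centre. Leave alone.
- insulator: Loose white porcelain knob insulator, 38 mm across, 42 mm high, standing; origin under its centre. Leave alone.
- coupler: Loose brass spindle coupler, 26 mm across, 32 mm high, standing; origin under its centre. Leave alone.
- bush_top (a point): Centre of the flat brass bush on the lid, on the screw's axis, 60 mm above the counter; the nut is inside below it. From the slots it takes 1.1 to 1.9 rad to raise the screw to its hard stop (feel: it rises no more and an upward tug meets solid resistance instead of the 6 N spring), then about 0.55 rad more to be snug. Torque while turning: 0.03 N m free, 0.1 on the thread, 0.2 snug.

How it is judged:
By the outcome, as a careful person would: the job done as asked, in the order asked, and still so for the second after the job is handed in, with the robot touching nothing.
It also fails if it takes over 69 s, if anything falls off the work surface, if the arm or the gripper's body presses on something with over 40 N, if the wrist force passes 120 N, or if a joint passes its speed limit or range.

## Working session

There is one attempt and no reset: what is moved stays moved. The work goes in short steps, Python scripts to look and compute and a tool call to move; the robot and the scene stay as the last step left them, time stands still between calls to the robot, and variables do not carry over. Pictures are saved under pics/ and viewed, and the job is handed in when it is done.

Besides the shell and the picture viewer there is one more tool, called after "Request:" in YAML: its name, and indented under it one key for each argument. move_arm: Moves the arm, as the interface text tells. Its arguments: {"type":"object","properties":{"series":{"type":"array","items":{"type":"array","items":{"type":"number"}}},"claw":{"type":"number"},"newtons":{"type":"number"}},"required":["series"]}

```bash
mkdir -p pics; ls; python3 - <<'E'
from bench import read_state, imaging, r
import cv2,numpy as np
s=read_state()
for k,v in s.items(): print(k,np.round(v,4))
for n in ["side","top"]:
    p,d=imaging.camera(n); cv2.imwrite(f"pics/{n}0.png",cv2.resize(p[...,::-1],(768,576))); np.save(f"{n}0.npy",d); cv2.imwrite(f"{n}raw.png",p[...,::-1])
    c=imaging.get_calibration(n); print(n,{k:np.round(v,3).tolist() for k,v in c.items()})
E
```

```text
pics
time 0.0
joint_positions [ 1.1174  0.3329 -0.0647  1.4609  0.0216  1.3499 -0.0885]
joint_vel [ 0.0004 -0.0002  0.0006 -0.0003  0.0015 -0.0002 -0.0003]
joint_torque [-7.00000e-04 -6.23267e+01  2.39000e-02 -3.89907e+01 -6.14000e-02
  3.97000e-02  1.00000e-04]
ee_pos [ 0.2608 -0.5676  0.2217]
eef_rot [ 9.769e-01  2.138e-01 -2.000e-04 -7.000e-04]
ft_force [ 0.1098 -0.8654 -0.0803]
torque [-0.0028  0.0084 -0.0468]
width 0.0871
side {'camera_matrix': [[490.096, 0.0, 252.759], [0.0, 490.096, 188.838], [0.0, 0.0, 1.0]], 'R': [[-0.975, -0.223, 0.013], [-0.142, 0.575, -0.806], [0.172, -0.788, -0.592]], 't': [0.479, 0.122, 1.146]}
top {'camera_matrix': [[476.634, 0.0, 255.06], [0.0, 476.634, 192.633], [0.0, 0.0, 1.0]], 'R': [[0.017, -1.0, -0.005], [-0.98, -0.016, -0.197], [0.197, 0.008, -0.98]], 't': [-0.019, 0.52, 1.022]}
```

View pics/top0.png

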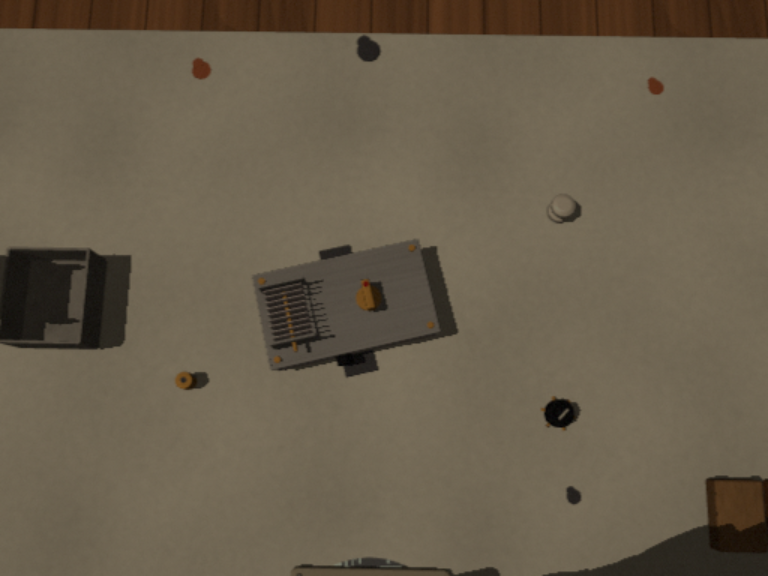

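View pics/side0.png

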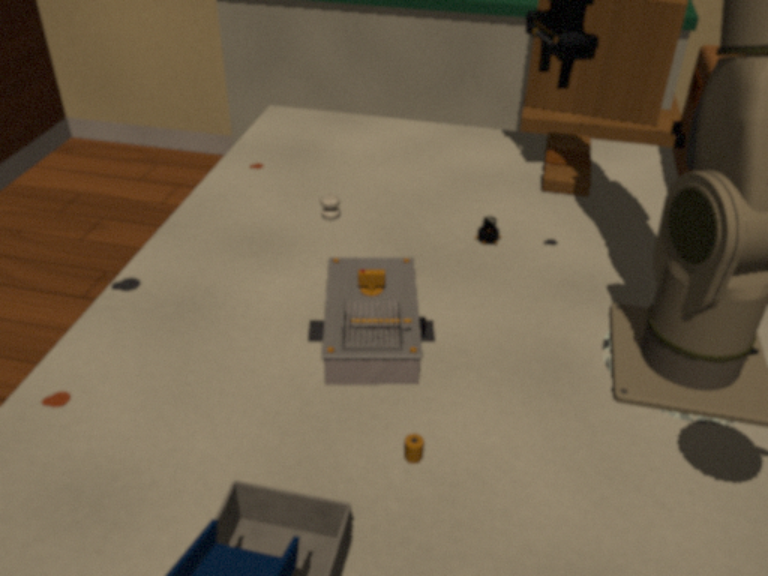

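The top view shows the tuner with lid corners at about (254,275), (417,240), (440,330) and (272,368) in the 768-wide picture. The wing is near (368,296) and the capacitor is on the left. The loose parts are well away: insulator (562,208), switch (558,413), coupler (185,380).

```bash
cat > h.py <<'E'
import numpy as np,cv2
from bench import read_state, imaging, r
def world(c,u,v,d):
    K=c["camera_matrix"];p=np.array([(u-K[0,2])/K[0,0]*d,(v-K[1,2])/K[1,1]*d,d]);return c["R"].T@(p-c["t"])
def onz(c,u,v,z):
    K=c["camera_matrix"];R=np.array(c["R"]);ray=R.T@np.array([(u-K[0,2])/K[0,0],(v-K[1,2])/K[1,1],1]);o=-R.T@np.array(c["t"]);return o+ray*(z-o[2])/ray[2]
E
python3 - <<'E'
from h import *
c=imaging.get_calibration("top")
im=cv2.imread("topraw.png");d=np.load("top0.npy")
x0,y0=155,145
cv2.imwrite("pics/topcrop.png",cv2.resize(im[y0:y0+110,x0:x0+150],None,fx=5,fy=5,interpolation=cv2.INTER_CUBIC))
K=c["camera_matrix"];R=np.array(c["R"])
v,u=np.mgrid[0:384,0:512]
P=np.stack([(u-K[0,2])/K[0,0]*d,(v-K[1,2])/K[1,1]*d,d],-1)
W=(P-c["t"])@R
m=(W[...,2]>.053)&(W[...,2]<.066)&(abs(W[...,0]-.55)<.25)&(abs(W[...,1])<.25)&(u>160)&(u<300)&(v>150)&(v<255)
pts=W[m][:,:2].astype(np.float32);print(len(pts),np.median(W[m][:,2]))
rc=cv2.minAreaRect(pts);print(rc,cv2.boxPoints(rc))
hh=(W[...,2]>.075)&(u>230)&(u<260)&(v>180)&(v<212)
q=W[hh];print(len(q),q.mean(0),q.max(0),q.min(0))
top=q[q[:,2]>.090];print(len(top),top.mean(0),cv2.minAreaRect(top[:,:2].astype(np.float32)))
E
```

```text
6006 0.060374298133444415
((0.4978119432926178, 0.04397899657487869), (0.14708170294761658, 0.2562570869922638), 13.802536964416504) [[ 0.39582622  0.15086254]
 [ 0.45696312 -0.09799479]
 [ 0.59979767 -0.06290455]
 [ 0.53866076  0.18595278]]
121 [0.4989792  0.00881386 0.12019053] [0.52623109 0.01969881 1.1040388 ] [ 0.30896793 -0.01913508  0.07738163]
114 [0.49977107 0.00897598 0.12252102] ((0.4184191823005676, -0.006228845566511154), (0.21995989978313446, 0.014221204444766045), 10.424361228942871)
```

View pics/topcrop.png

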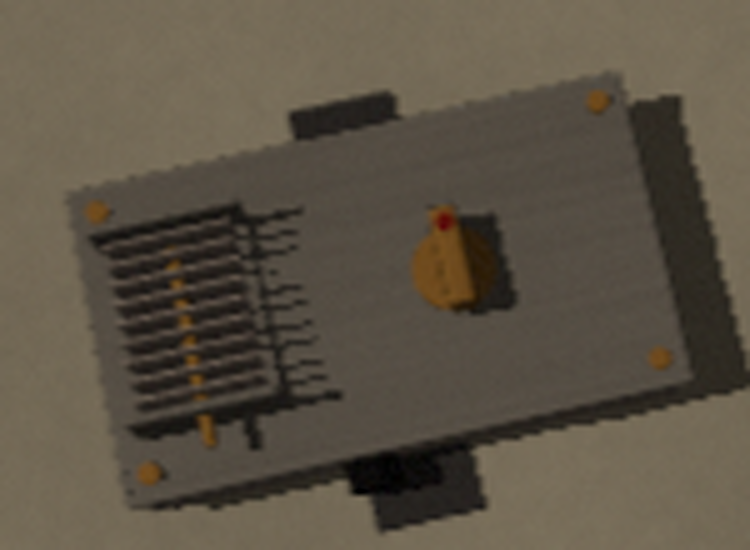

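```bash
python3 - <<'E'
from h import *
c=imaging.get_calibration("top")
d=np.load("top0.npy")
K=c["camera_matrix"];R=np.array(c["R"])
v,u=np.mgrid[0:384,0:512]
P=np.stack([(u-K[0,2])/K[0,0]*d,(v-K[1,2])/K[1,1]*d,d],-1)
W=(P-c["t"])@R
hh=(W[...,2]>.090)&(W[...,2]<.105)&(u>230)&(u<260)&(v>180)&(v<212)
q=W[hh];print(len(q),q.mean(0),q.max(0),q.min(0));rc=cv2.minAreaRect(q[:,:2].astype(np.float32));print(rc)
vx=cv2.fitLine(q[:,:2].astype(np.float32),cv2.DIST_L2,0,.01,.01).ravel();print(vx,np.degrees(np.arctan2(vx[1],vx[0])))
for p in [(443,210),(462,302),(431,211),(455,207),(447,305),(476,299)]: print(p,onz(c,p[0]/5+155-.4,p[1]/5+145-.4,.096))
E
```

```text
111 [0.50492791 0.00973574 0.09599351] [0.52623109 0.01969881 0.10082836] [ 0.48443945 -0.00053783  0.09006359]
((0.505569338798523, 0.009896118193864822), (0.043165069073438644, 0.01153712160885334), 14.834507942199707)
[0.9649537  0.2624202  0.50492793 0.00973574] 15.2137165
(443, 210) [0.5245579  0.01490263 0.096     ]
(462, 302) [0.48431608 0.00584288 0.096     ]
(431, 211) [0.52402998 0.02008375 0.096     ]
(455, 207) [0.52597079 0.00973981 0.096     ]
(447, 305) [0.48290252 0.01225278 0.096     ]
(476, 299) [ 4.85723111e-01 -1.40557467e-04  9.60000000e-02]
```

```bash
cat >> h.py <<'E'
from scipy.spatial.transform import Rotation as Ro
def go(tgt,yaz):
    s=read_state();Rm=Ro.from_quat(s["eef_rot"]).as_matrix()
    d=Rm.T@(np.array(tgt)-s["ee_pos"]); az=np.degrees(np.arctan2(Rm[1,1],Rm[0,1]))
    print("t",s["time"],"ee",np.round(s["ee_pos"],4),"yaz",round(az,2),"tilt",np.round(Rm[:,2],4),"shift",np.round(d,4),"roll",np.round(np.radians(az-yaz),4), "j",np.round(s["joint_positions"],3))
    print("F",np.round(s["ft_force"],2),"T",np.round(s["torque"],3),"w",s["width"])
E
python3 -c "
from h import *
go([.5055,.0099,.16],104.5)"
```

```text
t 0.1 ee [ 0.2608 -0.5676  0.2218] yaz -65.32 tilt [-6.0e-04  1.1e-03 -1.0e+00] shift [ 0.4635 -0.4224  0.0623] roll -2.9638 j [ 1.117  0.333 -0.065  1.461  0.022  1.35  -0.088]
F [-0.46  1.   -0.36] T [-0.032 -0.001 -0.024] w 0.08694766358876785
```

Request:
move_arm:
  series:
    - [0.046,-0.042,0,-0.14]
    - [0.093,-0.084,0,-0.28]
    - [0.139,-0.127,0,-0.42]
    - [0.185,-0.169,0,-0.56]
    - [0.232,-0.211,0,-0.7]
    - [0.278,-0.253,0,-0.84]
    - [0.324,-0.296,0,-0.98]
    - [0.371,-0.338,0,-1.12]
    - [0.417,-0.38,0,-1.26]
    - [0.4635,-0.4224,0,-1.4]
    - [0.4635,-0.4224,0,-1.54]
    - [0.4635,-0.4224,0,-1.68]
    - [0.4635,-0.4224,0,-1.82]
    - [0.4635,-0.4224,0,-1.96]
    - [0.4635,-0.4224,0,-2.1]
    - [0.4635,-0.4224,0,-2.24]
    - [0.4635,-0.4224,0,-2.38]
    - [0.4635,-0.4224,0,-2.52]
    - [0.4635,-0.4224,0.01,-2.66]
    - [0.4635,-0.4224,0.02,-2.8]
  claw: 0.2

```text
time: 2.1
ee_pos: [0.5057, 0.0094, 0.2022]
eef_rot: [-0.047, 0.999, -0.0, 0.0]
ft_force: [-0.2, 0.4, -1.1]
width: 0.0523
```

Request:
move_arm:
  series:
    - [0,0,0.01,-0.14]
    - [0,0,0.02,-0.16]
    - [0,0,0.03,-0.164]
    - [0,0,0.03,-0.164]

```text
time: 2.5
ee_pos: [0.505, 0.0093, 0.1711]
eef_rot: [-0.125, 0.992, 0.0, -0.001]
ft_force: [-0.2, 0.0, 0.7]
width: 0.0522
```

```bash
python3 - <<'E'
from h import *
go([.5055,.0099,.073],104.5)
p,d=imaging.camera("wrist");c=imaging.get_calibration("wrist")
cv2.imwrite("pics/w1.png",cv2.resize(p[...,::-1],(768,576)));np.save("w1.npy",d)
K=c["camera_matrix"];R=np.array(c["R"])
v,u=np.mgrid[0:384,0:512]
P=np.stack([(u-K[0,2])/K[0,0]*d,(v-K[1,2])/K[1,1]*d,d],-1)
W=(P-c["t"])@R
m=(W[...,2]>.088)&(W[...,2]<.102)&(np.hypot(W[...,0]-.5055,W[...,1]-.01)<.03)
q=W[m];print(len(q),q.mean(0));print(cv2.minAreaRect(q[:,:2].astype(np.float32)))
go([.5055,.0099,.073],104.5)
E
```

```text
t 2.5 ee [0.505  0.0093 0.1711] yaz 104.34 tilt [-2.2e-03  2.0e-04 -1.0e+00] shift [-0.0009  0.0003  0.0981] roll -0.0028 j [ 0.603  0.18  -0.775  1.807  0.134  1.211  1.61 ]
F [-0.22  0.02  0.72] T [ 0.108 -0.132 -0.023] w 0.052161083801771216
596 [0.50287891 0.00882972 0.09739838]
((0.5041813254356384, 0.009235626086592674), (0.043373510241508484, 0.01149796787649393), 14.184196472167969)
t 2.55 ee [0.5054 0.0094 0.172 ] yaz 104.37 tilt [-1.2e-03  1.0e-04 -1.0e+00] shift [-0.0003  0.0004  0.099 ] roll -0.0023 j [ 0.604  0.18  -0.775  1.805  0.134  1.212  1.61 ]
F [-0.33 -0.26 -0.34] T [ 0.149 -0.096 -0.041] w 0.05225083491471905
```

View pics/w1.png

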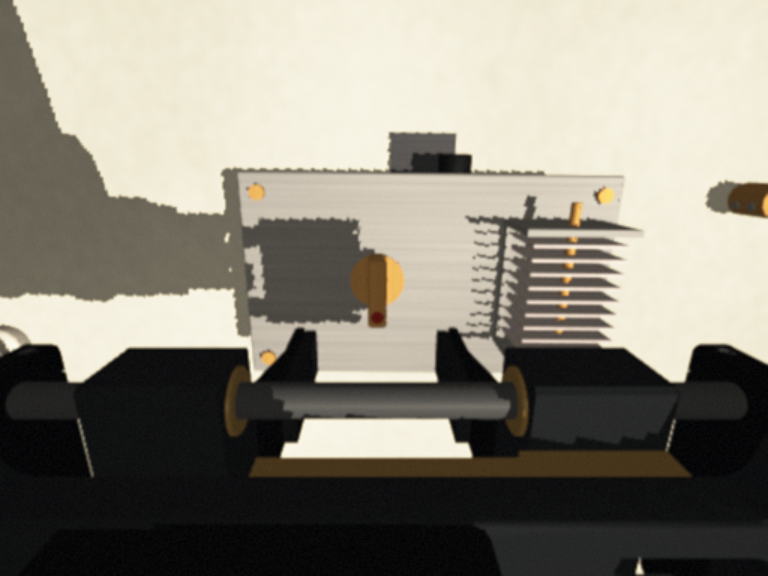

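Wrist view: the wing stands upright at about (377,290) with the red-tipped end at (377,317), between the jaws and square to them. The lid around it is clear. The depth-based centre (0.504–0.5055, 0.0095) and 14° angle agree with the top view, so I'm descending.

Request:
move_arm:
  series:
    - [0,0,0.03,0]
    - [0,0,0.06,0]
    - [0,0,0.08,0]
    - [0,0,0.09,0]
    - [0,0,0.096,0]
    - [0,0,0.098,0]
    - [0,0,0.098,0]
    - [0,0,0.098,0]

```text
time: 3.35
ee_pos: [0.5064, 0.0094, 0.0754]
eef_rot: [-0.126, 0.992, -0.0, 0.001]
ft_force: [0.5, 0.1, 0.4]
width: 0.0518
```

```bash
python3 - <<'E'
from h import *
go([.505,.0095,.073],104.4)
p,d=imaging.camera("side");cv2.imwrite("pics/s2.png",cv2.resize(p[150:230,200:300,::-1],(750,600),interpolation=cv2.INTER_CUBIC))
go([.505,.0095,.073],104.4)
E
```

```text
t 3.35 ee [0.5064 0.0094 0.0754] yaz 104.49 tilt [ 1.4e-03 -3.0e-04 -1.0e+00] shift [0.0013 0.0004 0.0024] roll 0.0016 j [ 0.558  0.301 -0.749  1.907  0.239  1.023  1.529]
F [0.45 0.11 0.44] T [ 0.085 -0.146  0.004] w 0.05180156046999632
t 3.4 ee [0.5063 0.0094 0.0753] yaz 104.5 tilt [ 1.3e-03 -3.0e-04 -1.0e+00] shift [0.0012 0.0004 0.0023] roll 0.0017 j [ 0.558  0.301 -0.749  1.907  0.239  1.023  1.529]
F [ 0.62  0.13 -0.48] T [ 0.117 -0.165 -0.07 ] w 0.05245756850478189
```

View pics/s2.png

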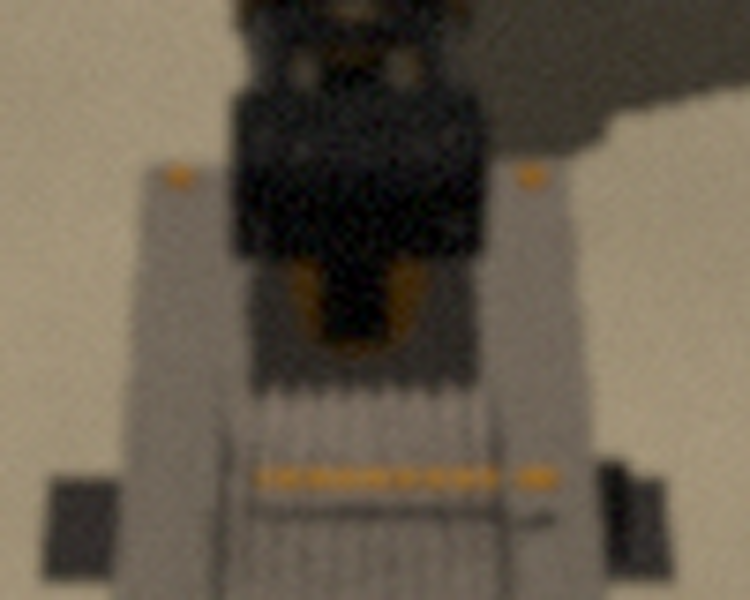

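Side view: the finger straddles the wing, centred at about (352,300), clear of the lid and capacitor. I'll correct by about a millimetre and grip.

Request:
move_arm:
  series:
    - [0.001,0,0.0015,0]
    - [0.001,0,0.0015,0]
    - [0.001,0,0.0015,0]
    - [0.001,0,0.0015,0]
    - [0.001,0,0.0015,0]
    - [0.001,0,0.0015,0]
    - [0.001,0,0.0015,0]
    - [0.001,0,0.0015,0]
    - [0.001,0,0.0015,0]
    - [0.001,0,0.0015,0]
  claw: -1
  newtons: 40

```text
time: 4.4
ee_pos: [0.5047, 0.0097, 0.0731]
eef_rot: [-0.126, 0.992, 0.0, -0.0]
ft_force: [-1.9, 4.1, 3.4]
width: 0.012
```

```bash
python3 -c "
from h import *
go([.505,.0095,.073],104.4)"
```

```text
t 4.4 ee [0.5047 0.0097 0.0731] yaz 104.53 tilt [-1.e-04  4.e-04 -1.e+00] shift [-0.0002 -0.0003  0.0001] roll 0.0023 j [ 0.558  0.302 -0.749  1.911  0.24   1.019  1.529]
F [-1.87  4.06  3.42] T [ 1.052  0.281 -0.037] w 0.012042717532124311
```

Request:
move_arm:
  series:
    - [0,0.0004,-0.0005,0]
    - [0,0.0004,-0.001,0]
    - [0,0.0004,-0.001,0]

```text
time: 4.7
ee_pos: [0.5047, 0.0097, 0.0738]
eef_rot: [-0.126, 0.992, 0.0, 0.0]
ft_force: [0.9, 4.5, -7.1]
width: 0.0117
```

Request:
move_arm:
  series:
    - [0,0,-0.0005,0]
    - [0,0,-0.001,0]
    - [0,0,-0.001,0]

```text
time: 5.0
ee_pos: [0.5046, 0.0097, 0.075]
eef_rot: [-0.126, 0.992, 0.0, -0.0]
ft_force: [1.5, 4.3, -4.8]
width: 0.0118
```

Request:
move_arm:
  series:
    - [0,0.0005,-0.0005,0]
    - [0,0.0005,-0.0005,0]
    - [0,0.0005,-0.0005,0]

```text
time: 5.3
ee_pos: [0.5046, 0.0097, 0.0756]
eef_rot: [-0.126, 0.992, -0.0, 0.0]
ft_force: [1.3, 2.5, -4.4]
width: 0.0115
```

Request:
move_arm:
  series:
    - [0,0,-0.0005,0]
    - [0,0,-0.0005,0]
    - [0,0,-0.0005,0]

```text
time: 5.6
ee_pos: [0.5046, 0.0098, 0.0761]
eef_rot: [-0.126, 0.992, -0.0, 0.0]
ft_force: [1.1, 1.2, -5.4]
width: 0.0117
```

Request:
move_arm:
  series:
    - [0,0,-0.0005,0]
    - [0,0,-0.0005,0]
    - [0,0,-0.0005,0]

```text
time: 5.9
ee_pos: [0.5046, 0.0098, 0.0765]
eef_rot: [-0.126, 0.992, -0.0, 0.0]
ft_force: [2.8, 0.1, -6.6]
width: 0.0117
```

Request:
move_arm:
  series:
    - [0,0,-0.0005,0]
    - [0,0,-0.0005,0]
    - [0,0,-0.0005,0]

```text
time: 6.2
ee_pos: [0.5046, 0.0098, 0.077]
eef_rot: [-0.126, 0.992, -0.0, 0.0]
ft_force: [2.9, -0.8, -8.0]
width: 0.0113
```

Contact with the nut at about 3.3 mm lift, with the nut load now about 3 N. I'll turn clockwise under this light pull.

Request:
move_arm:
  series:
    - [0,0,-0.0003,0.05]
    - [0,0,-0.0003,0.1]
    - [0,0,-0.0003,0.15]
    - [0,0,-0.0003,0.2]
    - [0,0,-0.0003,0.25]
    - [0,0,-0.0003,0.25]

```text
time: 6.8
ee_pos: [0.5046, 0.0098, 0.0772]
eef_rot: [-0.001, 1.0, -0.0, 0.0]
ft_force: [4.8, -0.8, -10.2]
width: 0.0119
```

Request:
move_arm:
  series:
    - [0,0,0,0.04]
    - [0,0,0,0.08]
    - [0,0,0,0.08]

```text
time: 7.1
ee_pos: [0.5046, 0.0097, 0.0773]
eef_rot: [0.038, 0.999, -0.0, 0.0]
ft_force: [4.5, -2.5, -9.4]
width: 0.0115
```

Request:
move_arm:
  series:
    - [0,0,0,0.04]
    - [0,0,0,0.08]
    - [0,0,0,0.08]

```text
time: 7.4
ee_pos: [0.5046, 0.0098, 0.0773]
eef_rot: [0.078, 0.997, -0.0, 0.0]
ft_force: [4.3, -1.7, -9.0]
width: 0.0119
```

Request:
move_arm:
  series:
    - [0,0,0,0.03]
    - [0,0,0,0.06]
    - [0,0,0,0.06]

```text
time: 7.7
ee_pos: [0.5046, 0.0098, 0.0774]
eef_rot: [0.109, 0.994, -0.0, 0.0]
ft_force: [3.1, -3.5, -7.9]
width: 0.0118
```

Request:
move_arm:
  series:
    - [0,0,0,0.03]
    - [0,0,0,0.06]
    - [0,0,0,0.06]

```text
time: 8.0
ee_pos: [0.5046, 0.0098, 0.0775]
eef_rot: [0.139, 0.99, -0.0, 0.0]
ft_force: [3.1, -4.0, -6.5]
width: 0.0117
```

Request:
move_arm:
  series:
    - [0,0,0,0.03]
    - [0,0,0,0.06]
    - [0,0,0,0.06]

```text
time: 8.3
ee_pos: [0.5046, 0.0098, 0.0775]
eef_rot: [0.168, 0.986, -0.0, 0.0]
ft_force: [2.3, -4.5, -5.5]
width: 0.0117
```

Request:
move_arm:
  series:
    - [0,0,-0.0005,0]
    - [0,0,-0.0005,0]
    - [0,0,-0.0005,0]

```text
time: 8.6
ee_pos: [0.5046, 0.0098, 0.078]
eef_rot: [0.168, 0.986, -0.0, 0.0]
ft_force: [2.2, -3.8, -5.5]
width: 0.0117
```

```bash
python3 -c "
from h import *
go([.505,.0095,.073],104.4)"
```

```text
t 8.6 ee [0.5046 0.0098 0.078 ] yaz 70.69 tilt [ 0.e+00 -5.e-04 -1.e+00] shift [-0.0005 -0.0001  0.005 ] roll -0.5883 j [ 0.484  0.275 -0.663  1.911  0.198  1.021  0.969]
F [ 2.21 -3.82 -5.53] T [-0.994 -0.734 -0.008] w 0.011660484797942024
```

No force rise, so the lugs seem to be in the slot. I'll lift 1 mm more to confirm.

Request:
move_arm:
  series:
    - [0,0,-0.0005,0]
    - [0,0,-0.001,0]
    - [0,0,-0.001,0]

```text
time: 8.9
ee_pos: [0.5046, 0.0098, 0.079]
eef_rot: [0.168, 0.986, -0.0, 0.0]
ft_force: [2.5, -4.1, -7.9]
width: 0.0117
```

Request:
move_arm:
  series:
    - [-0.0007,-0.0006,0,0]
    - [-0.0007,-0.0006,0,0]
    - [-0.0007,-0.0006,0,0]

```text
time: 9.2
ee_pos: [0.5047, 0.0097, 0.0787]
eef_rot: [0.167, 0.986, 0.0, -0.0]
ft_force: [0.3, -1.2, -5.8]
width: 0.012
```

Request:
move_arm:
  series:
    - [0,0,-0.0005,0]
    - [0,0,-0.0005,0]
    - [0,0,-0.0005,0]

```text
time: 9.5
ee_pos: [0.5047, 0.0097, 0.0792]
eef_rot: [0.167, 0.986, 0.0, -0.0]
ft_force: [-0.8, 1.0, -5.0]
width: 0.0117
```

Free and only spring force, at 6 mm lift. The lugs are passing through, so I'll draw on.

Request:
move_arm:
  series:
    - [0,0,-0.0005,0]
    - [0,0,-0.001,0]
    - [0,0,-0.0015,0]
    - [0,0,-0.002,0]
    - [0,0,-0.002,0]

```text
time: 10.0
ee_pos: [0.5047, 0.0096, 0.0813]
eef_rot: [0.167, 0.986, 0.0, -0.0]
ft_force: [-3.1, 3.6, -5.7]
width: 0.0118
```

Request:
move_arm:
  series:
    - [0,0,-0.0005,0]
    - [0,0,-0.001,0]
    - [0,0,-0.0015,0]
    - [0,0,-0.002,0]
    - [0,0,-0.002,0]

```text
time: 10.5
ee_pos: [0.5048, 0.0096, 0.0833]
eef_rot: [0.167, 0.986, 0.0, -0.0]
ft_force: [-3.5, 3.9, -6.2]
width: 0.0114
```

Request:
move_arm:
  series:
    - [0,0,-0.0005,0]
    - [0,0,-0.001,0]
    - [0,0,-0.0015,0]
    - [0,0,-0.002,0]
    - [0,0,-0.002,0]

```text
time: 11.0
ee_pos: [0.5048, 0.0096, 0.0853]
eef_rot: [0.167, 0.986, 0.0, -0.0]
ft_force: [-4.0, 4.6, -6.9]
width: 0.0116
```

Request:
move_arm:
  series:
    - [0.0003,0.0002,-0.0005,0]
    - [0.0005,0.0003,-0.001,0]
    - [0.0005,0.0003,-0.0017,0]
    - [0.0005,0.0003,-0.0017,0]

```text
time: 11.4
ee_pos: [0.5047, 0.0096, 0.0872]
eef_rot: [0.168, 0.986, -0.0, 0.0]
ft_force: [-2.5, 3.3, -7.2]
width: 0.0114
```

Request:
move_arm:
  series:
    - [0,0,-0.0003,0.03]
    - [0,0,-0.0003,0.06]
    - [0,0,-0.0003,0.06]

```text
time: 11.7
ee_pos: [0.5047, 0.0096, 0.0874]
eef_rot: [0.198, 0.98, -0.0, 0.0]
ft_force: [-2.7, 1.5, -5.7]
width: 0.0118
```

Request:
move_arm:
  series:
    - [0,0,0,0.05]
    - [0,0,0,0.1]
    - [0,0,0,0.15]
    - [0,0,0,0.2]
    - [0,0,0,0.25]
    - [0,0,0,0.3]
    - [0,0,0,0.3]

```text
time: 12.4
ee_pos: [0.5047, 0.0095, 0.0874]
eef_rot: [0.342, 0.94, -0.0, 0.0]
ft_force: [-2.1, 2.0, -6.9]
width: 0.0117
```

Request:
move_arm:
  series:
    - [0,0,0,0.05]
    - [0,0,0,0.1]
    - [0,0,0,0.15]
    - [0,0,0,0.2]
    - [0,0,0,0.25]
    - [0,0,0,0.3]
    - [0,0,0,0.3]

```text
time: 13.1
ee_pos: [0.5046, 0.0095, 0.0873]
eef_rot: [0.478, 0.878, -0.0, 0.0]
ft_force: [-3.2, 0.0, -7.1]
width: 0.0118
```

```bash
python3 -c "
from h import *
go([.505,.0095,.073],104.4)"
```

```text
t 13.1 ee [0.5046 0.0095 0.0873] yaz 32.91 tilt [-1.e-04 -4.e-04 -1.e+00] shift [-0.0002  0.0003  0.0143] roll -1.2477 j [ 0.412  0.246 -0.578  1.906  0.156  1.033  0.342]
F [-3.23  0.03 -7.09] T [ 0.159  0.569 -0.019] w 0.011754479671105876
```

Request:
move_arm:
  series:
    - [0,0,0.0005,0]
    - [0,0,0.0005,0]
    - [0,0,0.0005,0]

```text
time: 13.4
ee_pos: [0.5046, 0.0095, 0.0868]
eef_rot: [0.478, 0.879, -0.0, 0.0]
ft_force: [-1.4, -0.2, -7.5]
width: 0.0112
```

Request:
move_arm:
  series:
    - [0,0,0.0005,0]
    - [0,0,0.0005,0]
    - [0,0,0.0005,0]

```text
time: 13.7
ee_pos: [0.5047, 0.0096, 0.0864]
eef_rot: [0.478, 0.878, -0.0, 0.0]
ft_force: [-2.7, -0.1, -6.3]
width: 0.012
```

Request:
move_arm:
  series:
    - [0,0,0.0005,0]
    - [0,0,0.0005,0]
    - [0,0,0.0005,0]

```text
time: 14.0
ee_pos: [0.5046, 0.0096, 0.0859]
eef_rot: [0.478, 0.878, -0.0, 0.0]
ft_force: [-4.3, -0.6, -4.6]
width: 0.0117
```

Request:
move_arm:
  series:
    - [0,0,0.0005,0]
    - [0,0,0.0005,0]
    - [0,0,0.0005,0]

```text
time: 14.3
ee_pos: [0.5047, 0.0096, 0.0855]
eef_rot: [0.478, 0.878, -0.0, 0.0]
ft_force: [-5.6, -1.3, -2.8]
width: 0.0119
```

Request:
move_arm:
  series:
    - [0,0,0.0004,0]
    - [0,0,0.0004,0]
    - [0,0,0.0004,0]

```text
time: 14.6
ee_pos: [0.5047, 0.0096, 0.0852]
eef_rot: [0.478, 0.878, -0.0, 0.0]
ft_force: [-6.2, -0.5, -1.3]
width: 0.0118
```

Request:
move_arm:
  series:
    - [0.0002,-0.0004,0,0]
    - [0.0004,-0.0008,-0.0002,0.05]
    - [0.0004,-0.0008,-0.0004,0.1]
    - [0.0004,-0.0008,-0.0005,0.15]
    - [0.0004,-0.0008,-0.0007,0.2]
    - [0.0004,-0.0008,-0.0009,0.25]
    - [0.0004,-0.0008,-0.001,0.3]
    - [0.0004,-0.0008,-0.001,0.3]

```text
time: 15.4
ee_pos: [0.5045, 0.0095, 0.0864]
eef_rot: [0.604, 0.797, 0.0, 0.001]
ft_force: [-1.9, -1.3, -2.1]
width: 0.0118
```

```bash
python3 -c "
from h import *
go([.505,.0095,.073],104.4)"
```

```text
t 15.4 ee [0.5045 0.0095 0.0864] yaz 15.65 tilt [ 1.7e-03 -2.0e-04 -1.0e+00] shift [-0.0002  0.0004  0.0134] roll -1.549 j [ 0.378  0.24  -0.54   1.911  0.144  1.027  0.05 ]
F [-1.88 -1.34 -2.07] T [-0.361  0.378  0.005] w 0.011804531492596328
```

Request:
move_arm:
  series:
    - [0,0,-0.0002,0.05]
    - [0,0,-0.0004,0.1]
    - [0,0,-0.0005,0.15]
    - [0,0,-0.0007,0.2]
    - [0,0,-0.0009,0.25]
    - [0,0,-0.001,0.3]
    - [0,0,-0.001,0.3]

```text
time: 16.1
ee_pos: [0.5045, 0.0096, 0.0873]
eef_rot: [0.716, 0.698, 0.001, 0.001]
ft_force: [-1.1, -1.4, -2.3]
width: 0.0118
```

Request:
move_arm:
  series:
    - [0,0,-0.0002,0.05]
    - [0,0,-0.0004,0.1]
    - [0,0,-0.0005,0.15]
    - [0,0,-0.0007,0.2]
    - [0,0,-0.0009,0.25]
    - [0,0,-0.001,0.3]
    - [0,0,-0.001,0.3]

```text
time: 16.8
ee_pos: [0.5044, 0.0096, 0.0883]
eef_rot: [0.812, 0.584, 0.0, 0.0]
ft_force: [-1.1, -1.5, -1.4]
width: 0.0119
```

```bash
python3 -c "
from h import *
go([.505,.0095,.073],104.4)"
```

```text
t 16.8 ee [0.5044 0.0096 0.0883] yaz -18.6 tilt [ 1.3e-03 -1.0e-04 -1.0e+00] shift [0.0001 0.0006 0.0153] roll -2.1468 j [ 0.315  0.227 -0.468  1.912  0.119  1.028 -0.529]
F [-1.07 -1.53 -1.39] T [-0.372  0.225 -0.001] w 0.011949801671994475
```

Now a tug test to locate the hard stop's height.

Request:
move_arm:
  series:
    - [0,0,-0.0005,0]
    - [0,0,-0.001,0]
    - [0,0,-0.001,0]

```text
time: 17.1
ee_pos: [0.5043, 0.0096, 0.0891]
eef_rot: [0.812, 0.583, 0.001, 0.0]
ft_force: [3.0, -1.6, -6.1]
width: 0.0118
```

Request:
move_arm:
  series:
    - [0,0,-0.0005,0]
    - [0,0,-0.0005,0]
    - [0,0,-0.0005,0]

```text
time: 17.4
ee_pos: [0.5043, 0.0096, 0.0895]
eef_rot: [0.812, 0.583, 0.0, 0.0]
ft_force: [4.6, -2.6, -7.6]
width: 0.0116
```

Request:
move_arm:
  series:
    - [0,0,-0.0004,0]
    - [0,0,-0.0004,0]
    - [0,0,-0.0004,0]

```text
time: 17.7
ee_pos: [0.5042, 0.0096, 0.0897]
eef_rot: [0.812, 0.583, 0.0, 0.0]
ft_force: [6.5, -1.7, -10.7]
width: 0.0114
```

Request:
move_arm:
  series:
    - [0,0,-0.0004,0]
    - [0,0,-0.0004,0]
    - [0,0,-0.0004,0]

```text
time: 18.0
ee_pos: [0.5042, 0.0096, 0.0898]
eef_rot: [0.812, 0.583, 0.0, 0.0]
ft_force: [8.3, -2.2, -14.1]
width: 0.0114
```

Solid stop at z ≈ 0.0896, which matches 0.0731 + 0.0165. The thread's unloaded touch meets the stop at a turn of about 2.2 rad, so the best snug is near 3.15. I'll ease the pull and drive on.

Request:
move_arm:
  series:
    - [0,0,0.0006,0]
    - [0,0,0.0012,0]
    - [0,0,0.0012,0.05]
    - [0,0,0.0012,0.1]
    - [0,0,0.0012,0.15]
    - [0,0,0.0012,0.2]
    - [0,0,0.0012,0.2]

```text
time: 18.7
ee_pos: [0.5042, 0.0096, 0.0894]
eef_rot: [0.867, 0.499, 0.0, 0.0]
ft_force: [4.5, -2.2, -3.9]
width: 0.0113
```

Request:
move_arm:
  series:
    - [0,0,0,0.05]
    - [0,0,0,0.1]
    - [0,0,0,0.15]
    - [0,0,0,0.2]
    - [0,0,0,0.2]

```text
time: 19.2
ee_pos: [0.5042, 0.0096, 0.0895]
eef_rot: [0.912, 0.41, 0.0, 0.0]
ft_force: [3.1, -2.6, -1.3]
width: 0.012
```

Request:
move_arm:
  series:
    - [0,0,0,0.05]
    - [0,0,0,0.1]
    - [0,0,0,0.15]
    - [0,0,0,0.2]
    - [0,0,0,0.2]

```text
time: 19.7
ee_pos: [0.5042, 0.0097, 0.0896]
eef_rot: [0.948, 0.318, 0.0, 0.0]
ft_force: [2.4, -2.6, 1.0]
width: 0.012
```

```bash
python3 -c "
from h import *
go([.505,.0095,.073],104.4)"
```

```text
t 19.7 ee [0.5042 0.0097 0.0896] yaz -52.97 tilt [ 1.e-03 -1.e-04 -1.e+00] shift [0.0005 0.0006 0.0166] roll -2.7467 j [ 0.254  0.218 -0.4    1.914  0.099  1.028 -1.113]
F [ 2.43 -2.59  0.99] T [-0.471 -0.571  0.025] w 0.011951944319007451
```

Request:
move_arm:
  series:
    - [0,0,0,0.05]
    - [0,0,0,0.1]
    - [0,0,0,0.15]
    - [0,0,0,0.2]

```text
time: 20.1
ee_pos: [0.5042, 0.0097, 0.0896]
eef_rot: [0.975, 0.221, 0.0, 0.0]
ft_force: [0.9, -2.2, 3.2]
width: 0.0115
```

```bash
python3 -c "
from h import *
go([.505,.0095,.073],104.4)"
```

```text
t 20.1 ee [0.5042 0.0097 0.0896] yaz -64.42 tilt [ 9.e-04 -1.e-04 -1.e+00] shift [0.0006 0.0005 0.0166] roll -2.9465 j [ 0.234  0.215 -0.378  1.915  0.092  1.027 -1.308]
F [ 0.95 -2.24  3.18] T [-0.426 -0.313  0.132] w 0.011522131425406177
```

Request:
move_arm:
  series:
    - [0,0,-0.0003,0]
    - [0,0,-0.0003,0]
    - [0,0,-0.0003,0]

```text
time: 20.4
ee_pos: [0.5042, 0.0097, 0.0897]
eef_rot: [0.975, 0.222, 0.0, 0.0]
ft_force: [2.6, -1.8, 1.7]
width: 0.0116
```

Request:
move_arm:
  series:
    - [0,0,-0.0003,0]
    - [0,0,-0.0003,0]
    - [0,0,-0.0003,0]

```text
time: 20.7
ee_pos: [0.5041, 0.0097, 0.0897]
eef_rot: [0.975, 0.221, 0.0, 0.0]
ft_force: [4.8, -1.4, -1.1]
width: 0.0116
```

The height stays at 0.0897 while the force changes, so the screw is at its stop. Now the last bit of turning to snug.

Request:
move_arm:
  series:
    - [0,0,0,0.05]
    - [0,0,0,0.1]
    - [0,0,0,0.15]
    - [0,0,0,0.2]
    - [0,0,0,0.23]

```text
time: 21.2
ee_pos: [0.5041, 0.0097, 0.0897]
eef_rot: [0.994, 0.107, 0.0, 0.0]
ft_force: [4.0, -0.8, -0.3]
width: 0.0116
```

```bash
python3 -c "
from h import *
go([.505,.0095,.073],104.4)"
```

```text
t 21.2 ee [0.5041 0.0097 0.0897] yaz -77.75 tilt [ 7.e-04  0.e+00 -1.e+00] shift [0.0008 0.0004 0.0167] roll -3.1791 j [ 0.211  0.212 -0.353  1.916  0.085  1.027 -1.535]
F [ 4.05 -0.83 -0.26] T [-0.289 -1.212  0.119] w 0.011587927536820862
```

Request:
move_arm:
  series:
    - [0,0,0,0.03]

```text
time: 21.3
ee_pos: [0.5041, 0.0097, 0.0898]
eef_rot: [0.996, 0.092, 0.0, 0.0]
ft_force: [4.6, -1.2, -0.1]
width: 0.0115
```

```bash
python3 -c "
from h import *
go([.505,.0095,.073],104.4)"
```

```text
t 21.3 ee [0.5041 0.0097 0.0898] yaz -79.43 tilt [ 8.e-04  0.e+00 -1.e+00] shift [0.0008 0.0004 0.0168] roll -3.2084 j [ 0.208  0.212 -0.35   1.916  0.084  1.027 -1.564]
F [ 4.61 -1.15 -0.08] T [-0.288 -1.123  0.175] w 0.01154580905492232
```

Request:
move_arm:
  series:
    - [0,0,0,0.02]

```text
time: 21.4
ee_pos: [0.5041, 0.0098, 0.0897]
eef_rot: [0.997, 0.082, 0.0, -0.0]
ft_force: [5.7, -1.4, 0.5]
width: 0.0118
```

```bash
python3 -c "
from h import *
go([.505,.0095,.073],104.4)"
```

```text
t 21.4 ee [0.5041 0.0098 0.0897] yaz -80.57 tilt [ 7.e-04  1.e-04 -1.e+00] shift [0.0008 0.0004 0.0167] roll -3.2283 j [ 0.207  0.212 -0.348  1.916  0.084  1.026 -1.584]
F [ 5.69 -1.42  0.46] T [-0.272 -1.132  0.134] w 0.011771640160477229
```

Request:
move_arm:
  series:
    - [0,0,0,0]
    - [0,0,0,0]
    - [0,0,0,0]
    - [0,0,0,0]
    - [0,0,0,0]
    - [0,0,0,0]
  claw: 0.2

```text
time: 22.0
ee_pos: [0.5037, 0.0096, 0.0896]
eef_rot: [0.997, 0.082, -0.0, 0.0]
ft_force: [-0.2, 0.4, -0.9]
width: 0.0491
```

Request:
move_arm:
  series:
    - [0,0,-0.01,0]
    - [0,0,-0.03,0]
    - [0,0,-0.06,0]
    - [0,0,-0.1,0]
    - [0,0,-0.13,0]
    - [0,0,-0.13,0]

```text
time: 22.6
ee_pos: [0.5059, 0.01, 0.2249]
eef_rot: [0.997, 0.082, 0.004, 0.0]
ft_force: [0.3, 0.2, 0.4]
width: 0.0522
```

```bash
python3 - <<'E'
from h import *
go([.505,.0095,.073],104.4)
for n in ["wrist","side","top"]:
    p,d=imaging.camera(n);c=imaging.get_calibration(n)
    cv2.imwrite(f"pics/{n}9.png",cv2.resize(p[...,::-1],(640,480)))
    if n=="side": cv2.imwrite("pics/s9c.png",cv2.resize(p[150:230,200:300,::-1],(750,600),interpolation=cv2.INTER_CUBIC))
    K=c["camera_matrix"];R=np.array(c["R"])
    v,u=np.mgrid[0:384,0:512]
    P=np.stack([(u-K[0,2])/K[0,0]*d,(v-K[1,2])/K[1,1]*d,d],-1)
    W=(P-c["t"])@R
    m=(W[...,2]>.098)&(W[...,2]<.125)&(np.hypot(W[...,0]-.5055,W[...,1]-.01)<.03)
    q=W[m]
    if len(q)>10: print(n,len(q),np.median(q,0),cv2.minAreaRect(q[:,:2].astype(np.float32)))
    l=W[(abs(W[...,2]-.06)<.008)&(np.hypot(W[...,0]-.5055,W[...,1]-.01)<.05)]; print("lid",np.median(l[:,2]))
E
```

```text
t 22.6 ee [0.5059 0.01   0.2249] yaz -80.55 tilt [ 0.0078 -0.     -1.    ] shift [-2.200e-03  1.000e-04  1.519e-01] roll -3.228 j [ 0.222  0.083 -0.349  1.757  0.03   1.299 -1.54 ]
F [0.34 0.19 0.36] T [-0.003  0.021  0.002] w 0.05221599269736435
wrist 452 [0.50431852 0.00946703 0.11079639] ((0.5027943253517151, 0.009003490209579468), (0.0435614138841629, 0.011917341500520706), 9.971342086791992)
lid 0.05869424559905169
side 139 [0.50426829 0.01365245 0.10893964] ((0.504173994064331, 0.010654840618371964), (0.043130408972501755, 0.0171804241836071), 10.72512149810791)
lid 0.060275362518105356
lid nan
  return _methods._mean(a, axis=axis, dtype=dtype,
  ret = ret.dtype.type(ret / rcount)
```

View pics/wrist9.png

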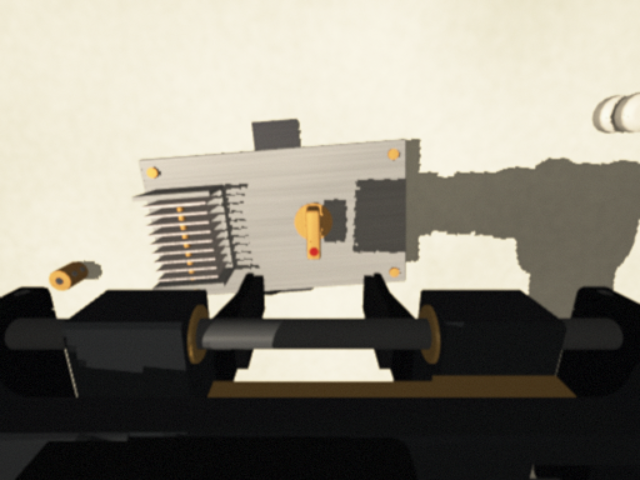

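View pics/side9.png

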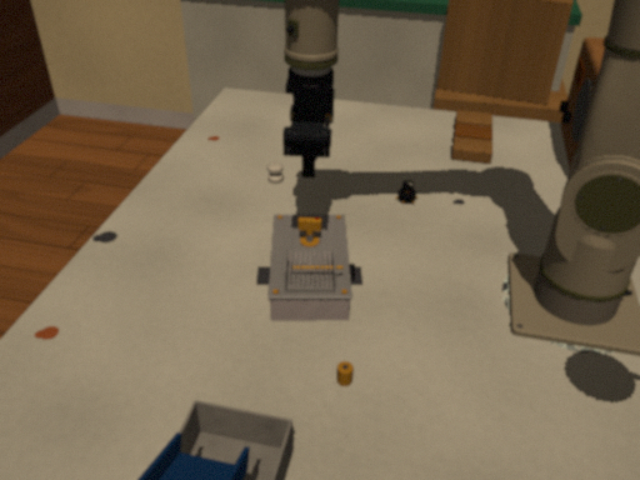

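The wing is still drawn out and its top measures about 52 mm above the lid, as expected at 16.5 mm out. It stands at 10° (turned about 3.22 rad, as commanded), and the loose parts haven't moved. I'm handing in.

```bash
python3 -c "
from h import *
print(r.close_job())"
```

```text
the job is handed in; nothing more can be done
None
```

The screening box is fastened: the wing screw is drawn out to its hard stop and snug, and it held after I let go. The job was handed in at about 23 s.

**What I did**
- I gripped the wing and pulled up until the lugs met the nut at about 3.3 mm, with at most about 5 N on the nut.
- I turned it clockwise under that pull until the upward force fell to the spring's own, at about 0.58 rad. I then drew the screw out to about 14 mm.
- I followed the thread, which rose about 3.5 mm per rad, and found the solid stop by tugging at 16.5 mm.
- I drove on to about 3.23 rad in all, then opened the gripper and lifted clear.

**Last checks**
- **Height:** after release the wing top is about 52 mm above the lid, which matches fully out.
- **Angle:** the wing stands at about 10° in the world frame, against about 9.3° expected from the turn.
- **Loose parts:** the insulator, coupler and switch look untouched in the last pictures.
- **Lid:** it is clear.

**What disagreed or is uncertain**
- **Tightness:** I estimate the nut at about -3.5 mm from turn and height, not from a direct measurement. The torque readings near the end were noisy, 0.12–0.175 N m, a little under the 0.2 expected when snug.
- **Nut contact:** working back from the thread heights puts the lugs' first contact with the nut nearer 2–2.8 mm than the 3.3 mm I felt.
- **Slot friction:** partway through the slot the lugs dragged briefly, about 2.5 N extra. This went away when I eased the sideways force.

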